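Clamp the sample bolt and zero the dial gauge

TASK

Swing the clamp lever of the bolt-checking fixture over and down until it is fully home, so that its foot holds the bolt firmly in the V-blocks. Then, with the bolt clamped, turn the bezel of the dial gauge until the zero mark of the scale stands right at the tip of the pointer, and let go. Leave the bolt where it lies in the V-blocks and do not push the other things about.

Things in the scene. Friction and masses are not known exactly. Their poses are not given: they have to be found in the camera images.
- fixture: bolt-checking fixture, fixed: dark base plate 210 x 300 x 18 mm with two V-blocks (tops 62 mm up), a toggle clamp at its -y end, a dial gauge behind the bolt. Origin on the bench under the bolt's axis; plate x -85 to 125, y -175 to 125 mm. x points away from the robot, y along the bolt, z up. Open, the clamp arm stands 165 mm high at y -120 to -40, beside the gauge; closed, all is below 130 mm.
- clamp_lever (a joint): lever of the toggle clamp, turning about fixture x through lever_hinge. 0 = open, lever steeply up, leaning 19 deg to +y; grows as it swings over to -y and down; 1.70 rad = home at its stop, pointing to fixture -y and rising 12 deg away from the hinge. The foot meets the bolt at about 1.2; dead centre 1.60, beyond which it locks; before it the foot may push it back. Takes 2 to 8 N at the grip.
- lever_hinge (a point): pivot of the clamp lever, on the fixture at x 0, y -150, z 90 mm.
- lever_grip (a point): point on the axis of the lever's black round rubber grip, 90 mm from the hinge; the grip is 19 mm in diameter and reaches from 40 to 127 mm from the hinge. It can be pinched across the fixture's x axis, from above, and may pivot between the fingers as it swings. At home this point is 109 mm above the bench.
- clamp_foot: black rubber foot, 18 mm across and 11 mm high, on a sprung spindle at the end of the clamping arm. Origin in the middle of its underside, z upwards along the spindle. Clamped, it presses on the bolt with about 28 N.
- bolt: sample hexagon bolt, zinc-grey steel, shank 24 mm in diameter and 160 mm long, head 36 mm across flats, about 0.6 kg, loose in the V-blocks. Origin on its axis at mid shank, 62 mm above the bench; y along it, head to +y.
- bezel_centre (a point): centre of the front rim plane of the gauge's bezel. z points out of the dial, tilted 27 deg from vertical to fixture -x (robot side); x up the face to 12 o'clock; y along the bolt. The knurled bezel is 62 mm wide and reaches 11 mm behind this plane; the case behind is 54 mm wide, the stem runs down to the bolt 19 mm behind the plane. Fingers square to the face can grip the rim all round.
- bezel (a joint): bezel of the dial gauge, which carries the white scale with it: turns endlessly about the z axis of bezel_centre, growing anticlockwise as seen facing the dial; at 0 (or any whole turn) the zero mark is at 12 o'clock. Stays where it is left; needs about 0.06 N m.
- pointer (a joint): needle of the dial gauge, driven by the plunger that rests on the bolt (1 mm a turn), not to be moved by hand. Angle from 12 o'clock, growing anticlockwise as seen facing the dial, like the bezel; the gauge reads zero when pointer and bezel agree but for whole turns. Clamping the bolt shifts it by about 0.15 rad.
- zero_mark (a point): on the scale, 24 mm from the dial's centre, at the zero mark: a broad black wedge pointing outwards, with a small black mark on the bezel's rim beside it; the 39 other graduations are thin lines.
- pointer_tip (a point): tip of the slender black needle, 24 mm from the dial's centre; the needle's other end is a short broad tail.
- nut: bystander: loose rusty hexagon nut, 46 mm across flats, 24 mm high, on the base plate in front of the bolt. Origin under its centre.
- socket: bystander: loose steel wrench socket, 38 mm across, 50 mm high, standing on the base plate in front of the clamp. Origin under its centre.
- spanner: bystander: steel spanner, 190 mm long, lying on the bench in front of the fixture. Origin under its middle.
- spare_bolt: bystander: rusty bolt, 24 x 120 mm, lying on the bench near the clamp end of the fixture, under where the lever comes down. Origin on the bench under its middle.
- hammer: bystander: hammer with a wooden handle, 300 mm long, lying to the left. Origin under its middle.
- tray: bystander: green plastic tray of bolts, 150 x 110 x 45 mm, to the right. Origin under its centre.
Things that resemble listed ones, but are neither listed nor needed, are in the scene too. What is shaped like the bolt but green or purple is not meant.

How it is judged:
By the outcome, as a careful person would: the job done as asked, in the order asked, and still so for the second after the job is handed in, with the robot touching nothing.
It also fails if it takes over 70 s, if anything falls off the work surface, if the arm or the gripper's body presses on something with over 40 N, if the wrist force passes 120 N, or if a joint passes its speed limit or range.

ROBOT

A 7-joint arm with a two-finger parallel gripper is mounted at the origin on the work surface. World frame = base frame: x ahead of the robot, y to its left, z up, the work surface at z = 0. Lengths are in m, angles in degrees, forces in N, time in s.
With the tool pointing down it reaches from about 0.425 to 0.875 m from the base axis. Payload 4.7 kg.
Tool frame: the origin (TCP) lies on the centre line of the jaws, within the pads' length; the fingertips stand 14 mm ahead of it and the grasp point (between the pads) lies 5 mm behind it; z points along the fingers, y is the line along which they close (so a half turn about z gives the same grasp; the last joint's range is limited). The gripper opens to 87 mm and grips with 3 to 60 N. Pads are 19 mm wide; open, the fingers measure 117 mm over their backs; the gripper's body (75 mm by 190 mm) begins 51 mm behind the grasp point.
Start: joints at [72.657, 18.392, -4.016, 83.108, 1.295, 78.541, -3.26], TCP at [0.202, -0.618, 0.237] pointing down, gripper open.
Joint ranges: [-163.93, 163.93], [-17.29, 119.83], [-79.2, 71.16], [3.27, 140.29], [-89.18, 269.18], [5.43, 117.66], [-154.24, 154.24]. Speed limits (degrees/s): [147.25, 147.25, 180, 180, 180, 180, 180].

INTERFACE

Orientations are given as [roll, pitch, yaw] about the fixed x, y, z axes, in that order (R = Rz(yaw) Ry(pitch) Rx(roll)).
In Python, from cell import env gives the robot as it stands.
- The arm moves only by the tool jog_arm, never from a script. Its argument "motion" is a list that holds one entry, the list of rows, each a list of 7 numbers: the shift along the tool's x, y, z in units of 0.1 m (1.0 is 0.1 m), then the turn, a rotation vector about the tool's x, y, z in units of 180 degrees (1.0 is 180 degrees), then the closure, from 0 (fully open) to 1 (shut). A call has 1 to 5 rows; each row is the pose to reach, as a shift and turn from the pose commanded when the call began, along the tool's axes at that moment, turning the shorter way round; what a row does not reach only later rows make up. A row lasts 1/10 s, in which the tool goes at most 50 mm and 8.59 degrees, less where a joint would pass 70% of its speed; a pose out of reach is approached as far as the arm can. A call with a number of a shift or a turn outside -1 to 1 is refused whole. A call with a gripper value outside its range is refused whole. The fingers move at their own pace and stop on an object; "grip_force" is the grip in N (left out, the last holds). Time passes only in rows, so rows that repeat a pose let the fingers close. It gives the time, the measured TCP pose, the force, the opening and the grip force at its end, in the units of the state.
- env.get_obs(): the state, without advancing time (a new reading comes with each control period).
- env.read_camera(name): name is "scene" or "top" or "wrist"; returns (picture, depth): 420x560x3 uint8, red, green, blue; 420x560 float32, m along the optical axis (not along the pixel's ray), 0 where there is no reading.
- env.camera_info(name): a dict with "camera_matrix" (3x3 intrinsics, pixels), "k1" (the pictures are not rectified: a ray, as slopes to the right and down, at radius r is drawn at 1 + k1 r^2 times it, then the intrinsics apply), "origin" and "orientation" of the camera in the world; the wrist camera has in their place "mount" (4x4, takes a point from camera to tool coordinates, whose origin is the TCP and whose axes are the flange's). Camera axes: x right, y down, z forward; pixel columns grow to the right and rows downward; lengths in m; the calibration is good to about 2 mm. A picture is of the moment at which its call begins: read the wrist's pose just before it. camera_info takes no time and is no camera call.
- env.sign_off(): hands the job in; it is judged then, once.
The state is a dict: "time_s": time; "qpos": joint angles; "joint_velocities": joint speeds; "effort": joint torques, N m; "tool_pos": TCP position; "tool_rot": TCP orientation; "force": force on the tool from outside, world axes, zero at the start; "wrist_torque": the same for the moment, N m; "grip_width": finger opening in m; "grasp_force": force on a finger pad.
Only numpy, scipy, OpenCV 4.12 (cv2) and the standard library are available. Lean on these libraries where they do the work, as an engineer would, in place of code of your own. Each camera call takes 0.05 s, during which the arm holds its last target. There are 200 camera calls.

## Working session

There is one attempt and no reset: what is moved stays moved. The work goes in short steps, Python scripts to look and compute and a tool call to move; the robot and the scene stay as the last step left them, time stands still between calls to the robot, and variables do not carry over. Pictures are saved under pics/ and viewed, at most 10 in all, crops included, and the job is handed in when it is done.

Besides the shell and the picture viewer there is one more tool, called as a command line: name --argument value ..., lists and objects as JSON in quotes. jog_arm: Moves the arm, as the interface text tells. Shifts and turns lie within -1 to 1; 1 stands for 0.1 m of shift or 180 degrees of turn. Its arguments: {"type":"object","properties":{"motion":{"type":"array","items":{"type":"array","items":{"type":"array","items":{"type":"number"}}}},"grip_force":{"type":"number"}},"required":["motion"]}

```bash
ls; mkdir -p pics
cat > h.py <<'E'
import numpy as np, cv2, pickle
from scipy.spatial.transform import Rotation as R
from cell import env
def Rm(rpy): return R.from_euler('xyz',rpy,degrees=True).as_matrix()
def cam(name):
    o=env.get_obs(); p,d=env.read_camera(name); i=env.camera_info(name)
    if name=='wrist':
        T=np.eye(4);T[:3,:3]=Rm(o['tool_rot']);T[:3,3]=o['tool_pos'];T=T@np.array(i['mount'])
    else:
        T=np.eye(4);q=np.array(i['orientation'],float)
        T[:3,:3]=q if q.shape==(3,3) else Rm(q);T[:3,3]=i['origin']
    c=dict(K=np.array(i['camera_matrix']),k1=i['k1'],T=T,p=p,d=d); return c
def rays(c,uv):
    uv=np.atleast_2d(uv).astype(float);K=c['K']
    s=np.c_[(uv[:,0]-K[0,2])/K[0,0],(uv[:,1]-K[1,2])/K[1,1]];x=s.copy()
    for _ in range(10): x=s/(1+c['k1']*(x**2).sum(1,keepdims=True))
    return np.c_[x,np.ones(len(x))]
def pts(c,uv):
    uv=np.atleast_2d(uv);r=rays(c,uv);d=c['d'][uv[:,1].astype(int),uv[:,0].astype(int)]
    return (r*d[:,None])@c['T'][:3,:3].T+c['T'][:3,3]
def plane(c,uv,p0,n):
    r=rays(c,uv)@c['T'][:3,:3].T;o=c['T'][:3,3];n=np.array(n)
    return o+r*(((np.array(p0)-o)@n)/(r@n))[:,None]
def proj(c,P):
    q=(np.atleast_2d(P)-c['T'][:3,3])@c['T'][:3,:3];s=q[:,:2]/q[:,2:];s=s*(1+c['k1']*(s**2).sum(1,keepdims=True))
    return np.c_[s[:,0]*c['K'][0,0]+c['K'][0,2],s[:,1]*c['K'][1,1]+c['K'][1,2]]
def save(c,f,box=None,k=1):
    p=c['p'];
    if box: p=p[box[1]:box[3],box[0]:box[2]]
    cv2.imwrite('pics/'+f,cv2.resize(p[...,::-1],None,fx=k,fy=k,interpolation=cv2.INTER_CUBIC))
E
python3 - <<'E'
from h import *
print(env.get_obs())
for n in('scene','top'):
    c=cam(n);print(n,c['K'].tolist(),c['k1'],c['T'].round(3).tolist());save(c,n+'0.png');pickle.dump(c,open(n+'.pkl','wb'))
print(env.camera_info('wrist'))
E
```

```text
pics
{'time_s': 0.0, 'qpos': array([72.65641221, 18.43818801, -4.01701285, 83.17508544,  1.29649204,
       78.5402039 , -3.26062393]), 'joint_velocities': array([-0.02767393, -0.05157664, -0.09617739,  0.05074661,  0.03237019,
        0.03163224,  0.02389979]), 'effort': array([-3.18108723e-04, -4.91297114e+01, -4.03797431e-01, -3.12529957e+01,
       -6.36247918e-02,  4.38232231e-02,  1.84927485e-04]), 'tool_pos': array([ 0.20229037, -0.61716767,  0.23546997]), 'tool_rot': array([-1.79891855e+02,  6.74410371e-03,  1.81544274e+01]), 'force': array([-0.41280002,  0.02675032,  0.09310909]), 'wrist_torque': array([0.04545727, 0.03699271, 0.04024574]), 'grasp_force': 0.0, 'grip_width': 0.08682698373664431}
scene [[491.4805582324214, 0.0, 279.2860720912039], [0.0, 491.4805582324214, 208.81893832910433], [0.0, 0.0, 1.0]] -0.06979634191437378 [[0.846, 0.294, -0.445, 1.246], [0.533, -0.471, 0.703, -1.171], [-0.003, -0.832, -0.555, 1.026], [0.0, 0.0, 0.0, 1.0]]
top [[387.21568447754436, 0.0, 278.82068432464683], [0.0, 387.21568447754436, 205.3031872585601], [0.0, 0.0, 1.0]] 0.00047850777671519556 [[-0.023, -0.989, 0.144, 0.372], [-1.0, 0.026, 0.015, -0.016], [-0.019, -0.144, -0.989, 1.117], [0.0, 0.0, 0.0, 1.0]]
{'camera_matrix': array([[299.0943508 ,   0.        , 280.98986963],
       [  0.        , 299.0943508 , 209.60729896],
       [  0.        ,   0.        ,   1.        ]]), 'k1': -0.005952194837511068, 'mount': array([[ 8.71264627e-04, -9.67372864e-01, -2.53355446e-01,
         6.98319890e-02],
       [ 9.99999620e-01,  8.38544422e-04,  2.37133944e-04,
        -2.37650338e-04],
       [-1.69471466e-05, -2.53355557e-01,  9.67373228e-01,
        -1.48607127e-01],
       [ 0.00000000e+00,  0.00000000e+00,  0.00000000e+00,
         1.00000000e+00]])}
```

View pics/scene0.png

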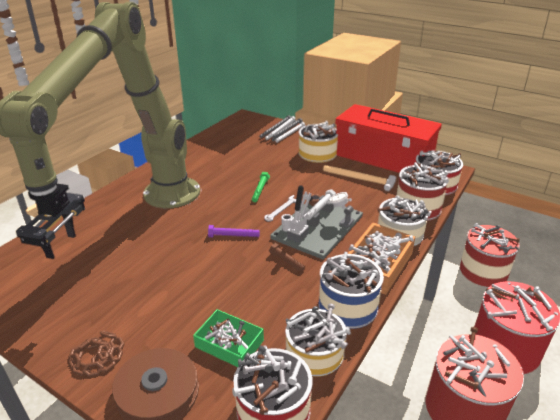

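View pics/top0.png

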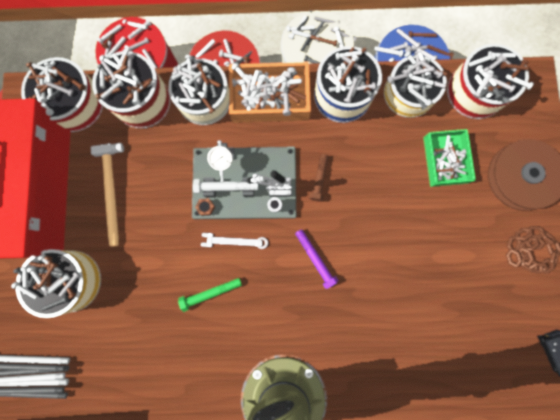

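The scene view shows the fixture at about (318,222) with its black lever grip near (298,200). In the top view the plate spans (192..297, 148..217), with the gauge at (220,157) and the grip near (280,177). The green (210,294) and purple (316,258) bolts are not the bolt meant; that one is the grey one in the V-blocks at (225,186). I'll measure the plate pose next.

Run:
```python
from h import *
c=pickle.load(open('top.pkl','rb'))
p=c['p'].astype(int)
box=p[140:225,185:305]
print(p[165,260],p[212,250],p[155,270],p[230,250])
m=((p.max(2)-p.min(2)<25)&(p.max(2)<130)&(p.max(2)>40)).astype(np.uint8)
m[:140]=0;m[228:]=0;m[:,:183]=0;m[:,312:]=0
m=cv2.morphologyEx(m,cv2.MORPH_OPEN,np.ones((3,3)))
n,l,s,_=cv2.connectedComponentsWithStats(m);k=1+s[1:,4].argmax();print(s[k])
v,u=np.nonzero(l==k)
W=plane(c,np.c_[u,v],[0,0,.018],[0,0,1])
r=cv2.minAreaRect((W[:,:2]*1000).astype(np.float32));print(r,cv2.boxPoints(r))
save(c,'topcrop.png',(180,135,310,230),6)
```

```text
[77 83 79] [148 161 152] [142 154 144] [168  99  67]
[230 148  39  34 720]
((670.3060913085938, 78.3365478515625), (113.8841552734375, 94.21084594726562), 23.31212615966797) [[599.37115   99.06216 ]
 [636.6541    12.542437]
 [741.241     57.61094 ]
 [703.95807  144.13066 ]]
```

View pics/topcrop.png

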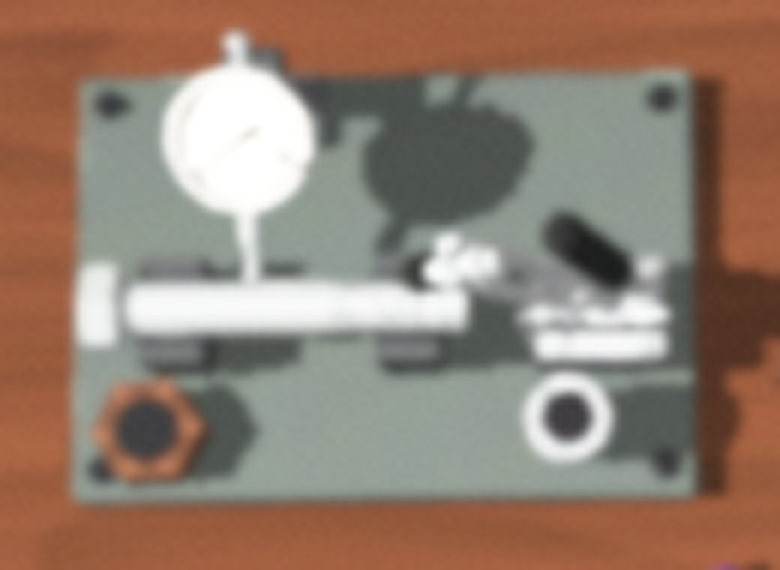

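The crop shows the plate with the bolt (head at left, +y), the dial at crop (238,138), the clamp at right with the black grip at (590,250), the nut at (148,428) and the socket at (567,415).

Run:
```python
from h import *
c=pickle.load(open('top.pkl','rb'))
uv=np.array([(82,80),(690,70),(695,495),(73,500)])/6+[180-.4,135-.4]
W=plane(c,uv,[0,0,.018],[0,0,1])[:,:2]*1000
M=np.array([(125,125),(125,-175),(-85,-175),(-85,125)],float)
A=W-W.mean(0);B=M-M.mean(0)
th=np.arctan2((B[:,0]*A[:,1]-B[:,1]*A[:,0]).sum(),(A*B).sum());r=np.array([[np.cos(th),-np.sin(th)],[np.sin(th),np.cos(th)]])
t=W.mean(0)-r@M.mean(0);print(W.round(),np.degrees(th),t,(A-B@r.T).round(1))
F=lambda p:(r@np.array(p[:2])+t).round(),
print('hinge',r@[0,-150]+t,'grip0',r@[0,-150+90*np.sin(np.radians(19))]+t)
g=plane(c,np.array([[238,138]])/6+[179.6,134.6],[0,0,.12],[0,0,1]);print('gauge~',g, r.T@(g[0,:2]*1000-t))
# from scene: depth clouds above plate
s=pickle.load(open('scene.pkl','rb'))
print((s['d']>0).mean(),(c['d']>0).mean())
```

```text
[[709. 249.]
 [705. -49.]
 [496. -46.]
 [502. 251.]] -0.8511906085515527 [583.46717461 126.49204037] [[-1.4 -0.9]
 [-0.5  0.9]
 [ 0.6  1.5]
 [ 1.3 -1.5]]
hinge [581.23884478 -23.4914072 ] grip0 [581.67412871   5.80649333]
gauge~ [[0.64906762 0.15454505 0.12      ]] [65.17646225 29.02444295]
0.995922619047619 0.9961139455782313
```

jog_arm --motion '[[[0.31,-0.27,-0.05,0,0,0,0],[0.62,-0.54,-0.1,0,0,0,0],[0.93,-0.82,-0.14,0,0,0,0]]]'

```text
time_s: 0.4
tool_pos: [0.2657, -0.5094, 0.25]
tool_rot: [-179.9, -0.0, 18.1]
force: [0.9, -0.4, -0.3]
grip_width: 0.0868
grasp_force: 0.0
```

jog_arm --motion '[[[0.31,-0.27,-0.05,0,0,0,0],[0.62,-0.54,-0.1,0,0,0,0],[0.93,-0.82,-0.14,0,0,0,0]]]'

```text
time_s: 0.7
tool_pos: [0.3286, -0.4023, 0.2645]
tool_rot: [-180.0, 0.0, 18.1]
force: [0.0, -0.6, 0.6]
grip_width: 0.0871
grasp_force: 0.0
```

jog_arm --motion '[[[0.31,-0.27,-0.05,0,0,0,0],[0.62,-0.54,-0.1,0,0,0,0],[0.93,-0.82,-0.14,0,0,0,0]]]'

```text
time_s: 1.0
tool_pos: [0.3914, -0.2954, 0.2786]
tool_rot: [180.0, 0.0, 18.1]
force: [1.1, -0.9, -0.5]
grip_width: 0.0871
grasp_force: 0.0
```

jog_arm --motion '[[[0.31,-0.27,-0.05,0,0,0,0],[0.62,-0.54,-0.1,0,0,0,0],[0.93,-0.82,-0.14,0,0,0,0]]]'

```text
time_s: 1.3
tool_pos: [0.4542, -0.1886, 0.2926]
tool_rot: [180.0, 0.0, 18.1]
force: [1.2, -0.5, -0.4]
grip_width: 0.0869
grasp_force: 0.0
```

jog_arm --motion '[[[0.31,-0.27,-0.05,0,0,0,0],[0.62,-0.54,-0.1,0,0,0,0],[0.93,-0.82,-0.14,0,0,0,0]]]'

```text
time_s: 1.6
tool_pos: [0.517, -0.0818, 0.3066]
tool_rot: [180.0, 0.0, 18.1]
force: [-0.2, -0.9, 0.3]
grip_width: 0.087
grasp_force: 0.0
```

jog_arm --motion '[[[0.31,-0.27,-0.05,0,0,0,0],[0.62,-0.54,-0.1,0,0,0,0],[0.93,-0.82,-0.14,0,0,0,0]]]'

```text
time_s: 1.9
tool_pos: [0.58, 0.0248, 0.3205]
tool_rot: [180.0, 0.0, 18.1]
force: [0.9, -0.3, 0.2]
grip_width: 0.0872
grasp_force: 0.0
```

jog_arm --motion '[[[0,0,0,0,0,-0.04,0],[0,0,0,0,0,-0.08,0],[0,0,0,0,0,-0.12,0],[0,0,0,0,0,-0.16,0],[0,0,0,0,0,-0.197,0]]]'

```text
time_s: 2.4
tool_pos: [0.5792, 0.0236, 0.32]
tool_rot: [-180.0, 0.0, 53.9]
force: [-0.2, 0.4, -0.1]
grip_width: 0.087
grasp_force: 0.0
```

jog_arm --motion '[[[0,0,0,0,0,-0.04,0],[0,0,0,0,0,-0.08,0],[0,0,0,0,0,-0.12,0],[0,0,0,0,0,-0.16,0],[0,0,0,0,0,-0.197,0]]]'

```text
time_s: 2.9
tool_pos: [0.5792, 0.0236, 0.32]
tool_rot: [-179.9, 0.0, 89.4]
force: [-1.3, 0.3, -0.2]
grip_width: 0.0872
grasp_force: 0.0
```

Run:
```python
from h import *
c=cam('wrist');save(c,'w1.png');pickle.dump(c,open('w1.pkl','wb'))
```

```text
(no output)
```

View pics/w1.png

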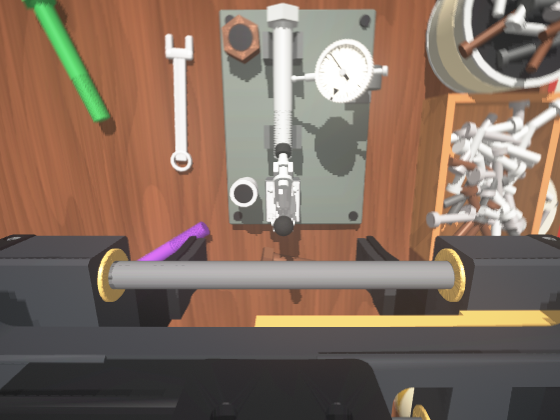

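The wrist view shows the plate (221..373, 11..222), bolt along column ~283, dial at (344,71), lever grip end-on at (283,226), socket (243,192) and nut (241,38). I'll refine the fixture pose from depth and edges.

Run:
```python
from h import *
c=pickle.load(open('w1.pkl','rb'));p=c['p'].astype(int)
u,v=[a.ravel() for a in np.meshgrid(np.arange(560),np.arange(0,232))]
P=pts(c,np.c_[u,v]);C=p[v,u]
# plate edges: depth height step 0.018 vs 0
Z=P[:,2].reshape(232,560);X=P[:,0].reshape(232,560);Y=P[:,1].reshape(232,560)
sat=(p.max(2)-p.min(2))[:232]
pl=(sat<30)&(np.abs(Z-.018)<.006)
L=[];Rr=[]
for r in range(25,215,5):
    k=np.nonzero(pl[r,180:400])[0]+180
    if len(k)>20: L.append((X[r,k[0]],Y[r,k[0]]));Rr.append((X[r,k[-1]],Y[r,k[-1]]))
for e in(np.array(L),np.array(Rr)):
    f=np.polyfit(e[:,1],e[:,0],1);e=e[np.abs(np.polyval(f,e[:,1])-e[:,0])<.004];f=np.polyfit(e[:,1],e[:,0],1);print('edge x at y=.1',np.polyval(f,.1),'yaw',-np.degrees(f[0]),len(e))
for col in (250,330,350):
    k=np.nonzero(pl[:,col])[0];print('y ends',col,Y[k[0],col],Y[k[-1],col],k[0],k[-1],Z[k[-1],col])
# bolt axis
m=(P[:,2]>.066)&(P[:,2]<.085)&(P[:,0]>.55)&(P[:,0]<.62)&(P[:,1]>.12)&(P[:,1]<.2)
e=P[m];f=np.polyfit(e[:,1],e[:,0],1);print('bolt x at y=.126',np.polyval(f,.126),-np.degrees(f[0]),'zmax',np.percentile(e[:,2],98),m.sum())
# lever grip dark high
m=(C.max(1)<70)&(P[:,2]>.12)&(np.abs(P[:,0]-.58)<.05)&(P[:,1]<.06)&(P[:,1]>-.06);e=P[m];print('grip',m.sum(),e.mean(0),e.min(0),e.max(0))
for z in np.arange(.12,.22,.015):
    q=e[np.abs(e[:,2]-z)<.0075]
    if len(q):print(z.round(3),len(q),q.mean(0).round(4),np.ptp(q[:,0]).round(4))
# dial
m=(P[:,2]>.085)&(P[:,0]>.615)&(P[:,0]<.69)&(P[:,1]>.11)&(P[:,1]<.2);e=P[m]
print('dial',m.sum(),e.min(0),e.max(0))
w,*_=np.linalg.lstsq(np.c_[e[:,:2],np.ones(len(e))],e[:,2],rcond=None);res=e[:,2]-np.c_[e[:,:2],np.ones(len(e))]@w
g=np.abs(res)<.006;e=e[g];w,*_=np.linalg.lstsq(np.c_[e[:,:2],np.ones(len(e))],e[:,2],rcond=None)
n=np.r_[-w[:2],1];n/=np.linalg.norm(n);print('n',n,np.degrees(np.arccos(n[2])),'cen',e.mean(0),len(e))
```

```text
edge x at y=.1 0.49956135022874193 yaw -1.0225728432501544 19
edge x at y=.1 0.7065020093180207 yaw -1.4335686769808786 5
y ends 250 0.24997667501442838 -0.04631466515879373 10 223 0.017602213157767055
y ends 330 0.24890673881084696 -0.04724573401387522 10 223 0.018586387210361932
y ends 350 0.2485645937481561 -0.04757922586515967 10 223 0.018516288968542072
bolt x at y=.126 0.5854004868134594 -0.19502496802099123 zmax 0.08240370136275695 1385<stdin>:21: RuntimeWarning: Mean of empty slice.
  ret = um.true_divide(
Traceback (most recent call last):
ValueError: zero-size array to reduction operation minimum which has no identity
```

Run:
```python
from h import *
c=pickle.load(open('w1.pkl','rb'));p=c['p'].astype(int)
for v in (150,200,210,218,224,228,232):
    for u in (276,283,290): print((u,v),p[v,u],pts(c,[[u,v]])[0].round(4))
u,v=[a.ravel() for a in np.meshgrid(np.arange(560),np.arange(0,240))]
P=pts(c,np.c_[u,v]);C=p[v,u]
m=(P[:,2]>.16)&(np.abs(P[:,0]-.58)<.05)&(P[:,1]<.06)&(P[:,1]>-.06);e=P[m];print('grip',m.sum(),e.mean(0).round(4),e.min(0).round(4),e.max(0).round(4))
m=(P[:,2]>.085)&(P[:,0]>.615)&(P[:,0]<.69)&(P[:,1]>.11)&(P[:,1]<.2);e=P[m]
A=lambda e:np.c_[e[:,:2],np.ones(len(e))]
w=np.linalg.lstsq(A(e),e[:,2],rcond=None)[0]
for _ in range(5):
    g=e[np.abs(e[:,2]-A(e)@w)<.004];w=np.linalg.lstsq(A(g),g[:,2],rcond=None)[0]
n=np.r_[-w[:2],1];n/=np.linalg.norm(n);print('n',n,np.degrees(np.arccos(n[2])),'cen',g.mean(0),g.min(0),g.max(0),len(g),len(e))
```

```text
(276, 150) [85 85 81] [0.5748 0.0734 0.1376]
(283, 150) [90 90 86] [0.5824 0.0736 0.1408]
(290, 150) [81 81 78] [0.5901 0.0732 0.1353]
(276, 200) [149 147 144] [0.5733 0.0105 0.1059]
(283, 200) [161 159 156] [0.582  0.01   0.1042]
(290, 200) [150 149 146] [0.5907 0.0104 0.1062]
(276, 210) [161 159 156] [ 0.572 -0.016  0.054]
(283, 210) [149 146 144] [ 0.5819 -0.0042  0.099 ]
(290, 210) [160 158 155] [ 0.5913 -0.0088  0.0821]
(276, 218) [171 168 165] [0.5752 0.016  0.2047]
(283, 218) [91 88 86] [0.5816 0.0171 0.2087]
(290, 218) [119 116 114] [ 0.5908 -0.0151  0.0987]
(276, 224) [87 84 80] [0.5752 0.0123 0.2114]
(283, 224) [94 90 87] [0.5815 0.0128 0.2131]
(290, 224) [84 80 76] [0.5879 0.0118 0.2102]
(276, 228) [83 78 75] [0.5752 0.0087 0.2118]
(283, 228) [88 84 82] [0.5815 0.0091 0.2132]
(290, 228) [79 75 72] [0.5879 0.0079 0.2097]
(276, 232) [75 67 62] [0.5751 0.0043 0.21  ]
(283, 232) [78 74 72] [0.5815 0.005  0.2122]
(290, 232) [72 66 62] [0.5879 0.0031 0.2069]
grip 566 [0.5808 0.0248 0.208 ] [ 5.301e-01 -2.000e-04  1.600e-01] [0.6298 0.0597 0.3134]
n [-0.44347894  0.00646821  0.89626145] 26.329078208370603 cen [0.64938466 0.15632745 0.11418238] [0.61949856 0.12401389 0.0998554 ] [0.6786005  0.18737918 0.13075175] 2730 2984
```

jog_arm --motion '[[[-0.166,0.025,0.25,0,0,0,0],[-0.166,0.025,0.5,0,0,0,0],[-0.166,0.025,0.75,0,0,0,0],[-0.166,0.025,0.95,0,0,0,0]]]'

```text
time_s: 3.35
tool_pos: [0.5809, 0.0067, 0.2236]
tool_rot: [-179.9, 0.0, 88.9]
force: [1.1, -0.4, 0.9]
grip_width: 0.0872
grasp_force: 0.0
```

jog_arm --motion '[[[0,0,0.25,0,0,0,0],[0,0,0.5,0,0,0,0],[0,0,0.5,0,0,0,0]]]'

```text
time_s: 3.65
tool_pos: [0.579, 0.0065, 0.1718]
tool_rot: [-179.6, -0.0, 89.0]
force: [-0.2, 0.3, -0.3]
grip_width: 0.0867
grasp_force: 0.0
```

jog_arm --motion '[[[0,0,0,0,0,0,1],[0,0,0,0,0,0,1],[0,0,0,0,0,0,1],[0,0,0,0,0,0,1],[0,0,0,0,0,0,1]]]' --grip_force 20

```text
time_s: 4.15
tool_pos: [0.582, 0.007, 0.1762]
tool_rot: [179.9, 0.0, 89.1]
force: [-0.1, 0.0, 0.8]
grip_width: 0.0553
grasp_force: 0.0
```

jog_arm --motion '[[[0,0,0,0,0,0,1],[0,0,0,0,0,0,1],[0,0,0,0,0,0,1],[0,0,0,0,0,0,1],[0,0,0,0,0,0,1]]]'

```text
time_s: 4.65
tool_pos: [0.5808, 0.0071, 0.1754]
tool_rot: [-179.9, 0.0, 89.1]
force: [-4.0, 0.6, 1.0]
grip_width: 0.0183
grasp_force: 20.0
```

Gripped (18 mm). Now swing.

jog_arm --motion '[[[-0.079,0,-0.024,0,0,0,1],[-0.16,0,-0.04,0,0,0,1],[-0.243,0,-0.05,0,0,0,1],[-0.326,0,-0.052,0,0,0,1],[-0.408,0,-0.047,0,0,0,1]]]'

```text
time_s: 5.15
tool_pos: [0.5802, -0.032, 0.1795]
tool_rot: [-179.9, -0.2, 89.1]
force: [-1.2, 5.9, -4.6]
grip_width: 0.0184
grasp_force: 20.0
```

jog_arm --motion '[[[-0.082,0,0.012,0,0,0,1],[-0.163,0,0.032,0,0,0,1],[-0.241,0,0.058,0,0,0,1],[-0.317,0,0.091,0,0,0,1],[-0.39,0,0.131,0,0,0,1]]]'

```text
time_s: 5.65
tool_pos: [0.5796, -0.0722, 0.1675]
tool_rot: [-179.9, -0.1, 89.1]
force: [-4.1, 4.1, 1.0]
grip_width: 0.0186
grasp_force: 20.0
```

jog_arm --motion '[[[-0.069,0,0.045,0,0,0,1],[-0.134,0,0.097,0,0,0,1],[-0.194,0,0.154,0,0,0,1],[-0.249,0,0.216,0,0,0,1],[-0.299,0,0.283,0,0,0,1]]]'

```text
time_s: 6.15
tool_pos: [0.5791, -0.104, 0.1387]
tool_rot: [-179.9, 0.1, 89.0]
force: [-6.2, 1.5, 7.6]
grip_width: 0.0181
grasp_force: 20.0
```

jog_arm --motion '[[[-0.043,0,0.07,0,0,0,1],[-0.08,0,0.145,0,0,0,1],[-0.11,0,0.222,0,0,0,1],[-0.134,0,0.301,0,0,0,1],[-0.145,0,0.35,0,0,0,1]]]'

```text
time_s: 6.65
tool_pos: [0.579, -0.1193, 0.1032]
tool_rot: [-179.9, 0.1, 89.0]
force: [-8.6, 0.4, 26.2]
grip_width: 0.0182
grasp_force: 20.0
```

jog_arm --motion '[[[0,0,0.01,0,0,0,1],[0,0,0.01,0,0,0,1],[0,0,0.01,0,0,0,1]]]'

```text
time_s: 6.95
tool_pos: [0.5789, -0.1193, 0.1034]
tool_rot: [-179.9, 0.2, 89.0]
force: [-7.6, -1.6, 7.5]
grip_width: 0.0182
grasp_force: 20.0
```

jog_arm --motion '[[[0,0,0,0,0,0,0],[0,0,0,0,0,0,0],[0,0,0,0,0,0,0],[0,0,0,0,0,0,0],[0,0,0,0,0,0,0]]]'

```text
time_s: 7.45
tool_pos: [0.58, -0.1171, 0.1028]
tool_rot: [180.0, -0.0, 89.1]
force: [-0.0, -0.1, -0.3]
grip_width: 0.05
grasp_force: 0.0
```

jog_arm --motion '[[[0,0,-0.2,0,0,0,0],[0,0,-0.45,0,0,0,0],[0,0,-0.7,0,0,0,0],[0,0,-0.95,0,0,0,0]]]'

```text
time_s: 7.85
tool_pos: [0.5797, -0.117, 0.1987]
tool_rot: [180.0, -0.0, 89.1]
force: [0.3, -0.2, -0.4]
grip_width: 0.0818
grasp_force: 0.0
```

jog_arm --motion '[[[0.3,0,-0.4,0,0,0,0],[0.65,0,-0.5,0,0,0,0],[0.95,0,-0.5,0,0,0,0]]]'

```text
time_s: 8.15
tool_pos: [0.5827, -0.0202, 0.2507]
tool_rot: [179.7, 0.0, 89.1]
force: [-0.5, 1.2, 0.3]
grip_width: 0.0868
grasp_force: 0.0
```

jog_arm --motion '[[[0.3,0,0,0,0,0,0],[0.65,0,0,0,0,0,0],[0.95,0,0,0,0,0,0]]]'

```text
time_s: 8.45
tool_pos: [0.5826, 0.0749, 0.248]
tool_rot: [180.0, -0.0, 89.1]
force: [-0.4, -0.9, -0.8]
grip_width: 0.0867
grasp_force: 0.0
```

jog_arm --motion '[[[0.25,0.1,0,-0.03,0,0,0],[0.5,0.2,0.2,-0.07,0,0,0],[0.75,0.34,0.4,-0.11,0,0,0],[0.83,0.34,0.6,-0.15,0,0,0],[0.83,0.34,0.6,-0.15,0,0,0]]]'

```text
time_s: 8.95
tool_pos: [0.6084, 0.1557, 0.1784]
tool_rot: [153.8, 0.4, 89.4]
force: [-1.0, -1.2, -1.2]
grip_width: 0.0868
grasp_force: 0.0
```

Run:
```python
from h import *
o=env.get_obs();print(o['tool_pos'],o['tool_rot'],o['qpos'])
c=cam('wrist');save(c,'w2.png');pickle.dump(c,open('w2.pkl','wb'))
print(proj(c,[[.649,.156,.115]]))
t=cam('top');pickle.dump(t,open('top2.pkl','wb'))
```

```text
[0.60842809 0.1557416  0.17837632] [153.78449212   0.42243228  89.41712425] [ 27.15726598   5.02018183 -51.23500306 112.09416887  21.74427783
  42.51370797 -36.8687155 ]
[[290.58707072 222.09931539]]
```

View pics/w2.png

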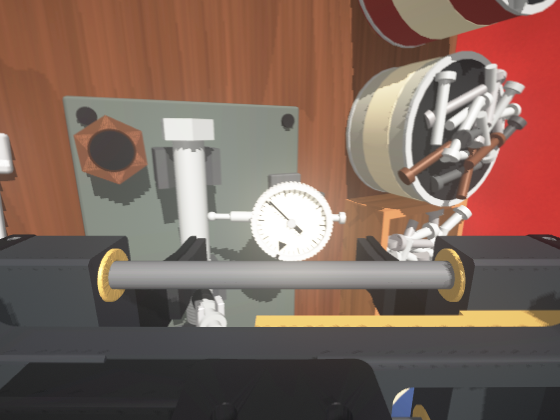

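Run:
```python
from h import *
c=pickle.load(open('w2.pkl','rb'))
save(c,'w2c.png',(240,172,345,268),6)
```

```text
(no output)
```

View pics/w2c.png

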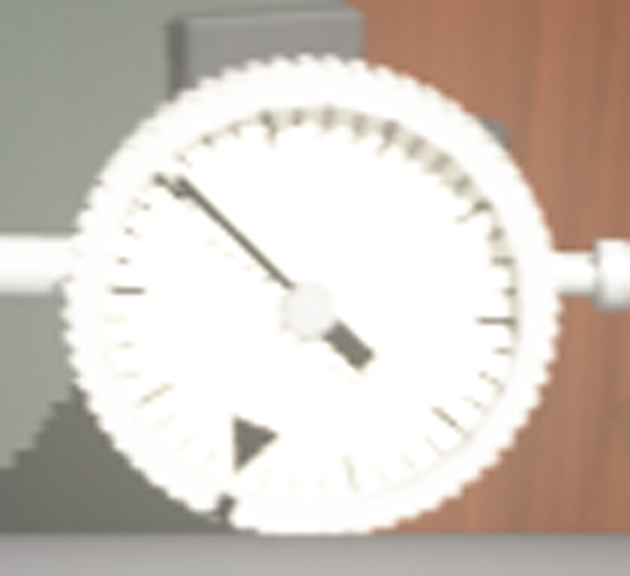

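The crop shows the needle tip at about crop (165,181), tail at (370,360) and hub at (308,308). The zero wedge has its apex at (236,468), with the rim mark at (222,505). The bezel has to turn clockwise in the image to bring the wedge to the tip.

```bash
cat >> h.py <<'E'
y=np.radians(-.95);fx=np.array([np.cos(y),np.sin(y),0]);fy=np.array([-np.sin(y),np.cos(y),0]);fz=np.array([0,0,1.])
t=np.radians(27);N=-np.sin(t)*fx+np.cos(t)*fz;UP=np.cos(t)*fx+np.sin(t)*fz  # 12 o'clock
LEFT=np.cross(N,UP)  # +90deg anticlockwise
E
python3 - <<'E'
from h import *
c=pickle.load(open('w2.pkl','rb'))
px=lambda a:np.array(a)/6+[239.6,171.6]
# depth: face & rim
u,v=[a.ravel() for a in np.meshgrid(np.arange(245,338),np.arange(178,260))]
P=pts(c,np.c_[u,v]);C0=np.array([.649,.156,.115]);Q=np.c_[(P-C0)@UP,(P-C0)@LEFT,(P-C0)@N]
r=np.hypot(Q[:,0],Q[:,1])
for a,b in((5,20),(20,25),(25,27),(27,29),(29,31)):
    m=(r>a/1e3)&(r<b/1e3)&(abs(Q[:,2])<.012);print(a,b,np.percentile(Q[m,2],[5,50,95]).round(4))
m=(Q[:,2]>-.006)&(r<.036)
hull=cv2.convexHull((Q[m,:2]*1e5).astype(np.int32));print('rim circle',cv2.minEnclosingCircle(hull),(Q[m,:2].max(0)+Q[m,:2].min(0))/2,np.ptp(Q[m,:2],axis=0))
z=np.median(Q[(r>.005)&(r<.02)&(abs(Q[:,2])<.012),2])
I=plane(c,px([(128,290),(497,321),(308,308),(165,181),(370,360),(236,468),(250,442),(222,505)]),C0+z*N,N)
q=np.c_[(I-C0)@UP,(I-C0)@LEFT];cen=(q[0]+q[1])/2;print('face z',z,'q mm',(q*1e3).round(1),'cen',cen)
for n_,k,cc in(('tip',3,cen),('tip/hub',3,q[2]),('tail->tip',3,q[4]),('apex',5,cen),('body',6,cen),('rimmark',7,cen)):
    d=q[k]-cc;print(n_,np.degrees(np.arctan2(d[1],d[0])).round(1),(np.hypot(*d)*1e3).round(1))
E
```

```text
5 20 [-0.003  -0.0019 -0.0006]
20 25 [-0.0029 -0.0019 -0.0008]
25 27 [-0.0029 -0.0018  0.001 ]
27 29 [-0.0024  0.0014  0.0027]
29 31 [-0.0043  0.0014  0.0026]
rim circle ((-36.89786148071289, -60.78648376464844), 3207.99462890625) [-3.66931796e-04  1.32371625e-05] [0.06352108 0.06271479]
face z -0.00186687313841095 q mm [[-23.3   0.9]
 [ 25.1  -2.7]
 [  0.3  -1.3]
 [-18.4  15.6]
 [  8.6  -8.3]
 [ -8.9 -23.9]
 [ -7.1 -20.1]
 [-10.8 -29.3]] cen [ 0.0009276  -0.00091029]
tip 139.5 25.4
tip/hub 138.0 25.2
tail->tip 138.5 36.1
apex -113.2 25.0
body -112.6 20.8
rimmark -112.4 30.7
```

```bash
cat >> h.py <<'E'
def shift(P,phi=0):
    "shift/turn units from present pose to P with tool turned phi deg clockwise from 12 o'clock"
    o=env.get_obs();A=Rm(o['tool_rot']);B=np.c_[LEFT,UP,-N]@R.from_euler('z',phi,degrees=True).as_matrix()
    print('pos',o['tool_pos'].round(4),'shift',(A.T@(P-o['tool_pos'])/.1).round(3),'turn',(R.from_matrix(A.T@B).as_rotvec()/np.pi).round(4),'q',o['qpos'].round(0))
C0=np.array([.649,.156,.115])-.0004*UP-.0003*LEFT
E
python3 -c "
from h import *
shift(C0+.004*N)"
```

```text
pos [0.6168 0.1548 0.187 ] shift [ 0.015 -0.042  0.748] turn [-0.0009  0.0005  0.0007] q [ 27.   5. -51. 111.  22.  43. -37.]
```

jog_arm --motion '[[[0.015,-0.042,0.2,0,0,0,0],[0.015,-0.042,0.4,0,0,0,0],[0.015,-0.042,0.6,0,0,0,0],[0.015,-0.042,0.748,0,0,0,0],[0.015,-0.042,0.748,0,0,0,0]]]'

```text
time_s: 9.55
tool_pos: [0.6508, 0.1546, 0.1194]
tool_rot: [153.1, -0.1, 88.8]
force: [-0.3, 0.0, -0.0]
grip_width: 0.087
grasp_force: 0.0
```

jog_arm --motion '[[[0,0,0,0,0,0,1],[0,0,0,0,0,0,1],[0,0,0,0,0,0,1],[0,0,0,0,0,0,1],[0,0,0,0,0,0,1]]]' --grip_force 10

```text
time_s: 10.05
tool_pos: [0.6464, 0.1563, 0.1187]
tool_rot: [153.2, 0.1, 89.0]
force: [-7.7, 0.3, 4.0]
grip_width: 0.0616
grasp_force: 10.0
```

jog_arm --motion '[[[0,0,0,0,0,0.03,1],[0,0,0,0,0,0.06,1],[0,0,0,0,0,0.09,1],[0,0,0,0,0,0.12,1],[0,0,0,0,0,0.15,1]]]' --grip_force 15

```text
time_s: 10.55
tool_pos: [0.6469, 0.1562, 0.119]
tool_rot: [155.7, -11.9, 64.4]
force: [-4.4, -0.4, 2.2]
grip_width: 0.0615
grasp_force: 15.0
```

jog_arm --motion '[[[0,0,0,0,0,0.03,1],[0,0,0,0,0,0.07,1],[0,0,0,0,0,0.11,1],[0,0,0,0,0,0.15,1],[0,0,0,0,0,0.15,1]]]'

```text
time_s: 11.05
tool_pos: [0.6473, 0.1558, 0.1192]
tool_rot: [163.3, -21.4, 38.2]
force: [-5.4, -0.8, 4.4]
grip_width: 0.0614
grasp_force: 15.0
```

jog_arm --motion '[[[0,0,0,0,0,0,0],[0,0,0,0,0,0,0],[0,0,0,0,0,0,0],[0,0,0,0,0,0,0],[0,0,0,0,0,0,0]]]'

```text
time_s: 11.55
tool_pos: [0.6485, 0.1563, 0.1193]
tool_rot: [163.3, -21.6, 38.3]
force: [-0.2, 0.9, 0.4]
grip_width: 0.0857
grasp_force: 0.0
```

jog_arm --motion '[[[0,0,-0.15,0,0,0,0],[0,0,-0.3,0,0,-0.04,0],[0,0,-0.3,0,0,-0.08,0],[0,0,-0.3,0,0,-0.12,0],[0,0,-0.3,0,0,-0.15,0]]]'

```text
time_s: 12.05
tool_pos: [0.6348, 0.1565, 0.1462]
tool_rot: [155.5, -11.8, 64.9]
force: [-0.4, 0.2, -0.7]
grip_width: 0.0868
grasp_force: 0.0
```

jog_arm --motion '[[[0,0,-0.15,0,0,-0.04,0],[0,0,-0.3,0,0,-0.08,0],[0,0,-0.45,0,0,-0.12,0],[0,0,-0.45,0,0,-0.15,0],[0,0,-0.45,0,0,-0.15,0]]]'

```text
time_s: 12.55
tool_pos: [0.6145, 0.1568, 0.1868]
tool_rot: [152.9, 0.0, 89.1]
force: [0.4, 0.8, 0.0]
grip_width: 0.087
grasp_force: 0.0
```

Run:
```python
from h import *
c=cam('wrist');c=cam('wrist');pickle.dump(c,open('w3.pkl','wb'))
o=proj(c,C0)[0].round().astype(int);print(o)
save(c,'w3c.png',(o[0]-52,o[1]-50,o[0]+53,o[1]+46),6)
```

```text
[278 222]
```

View pics/w3c.png

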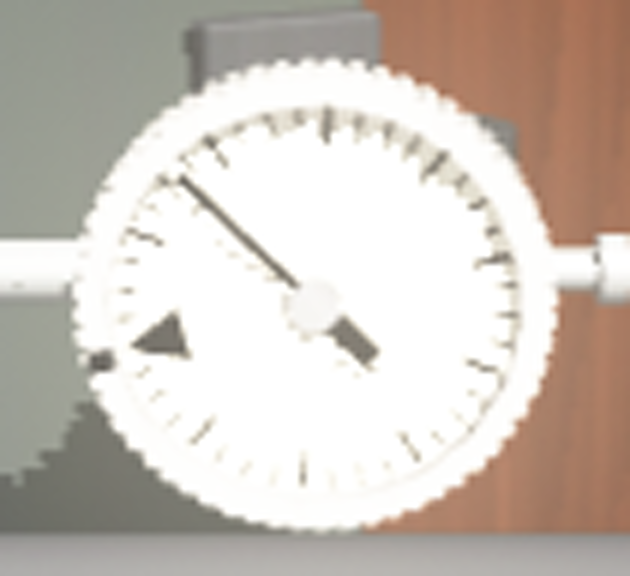

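The wedge has moved to crop (168,337), rim mark at (100,361), and the pointer tip is at (182,180) with its tail at (372,357). Measuring the rest.

```bash
cat >> h.py <<'E'
def measure(c,o,tick=False):
    "dark pixels on the dial -> polar about the scale centre; pointer and wedge/rim mark by angle"
    g=cv2.resize(c['p'],None,fx=4,fy=4,interpolation=cv2.INTER_CUBIC).max(2)
    v,u=np.nonzero(g<165);uv=np.c_[(u-1.5)/4,(v-1.5)/4]
    k=np.hypot(*(uv-o).T)<46;uv=uv[k]
    I=plane(c,uv,C0-.0025*N,N)-C0;q=np.c_[I@UP,I@LEFT]*1e3
    return q
E
python3 - <<'E'
from h import *
c=pickle.load(open('w3.pkl','rb'));o=proj(c,C0)[0]
px=lambda a:np.array(a)/6+o.round()-[52.4,50.4]
I=plane(c,px([(328,125),(303,468),(148,236),(487,368),(312,305),(182,180),(372,357),(135,345),(183,335),(100,361)]),C0-.002*N,N)-C0
p=np.c_[I@UP,I@LEFT]*1e3;print(p.round(1).tolist())
cen=(p[0]+p[1]+p[2]+p[3])/4;print('cen',cen)
a=lambda d:np.degrees(np.arctan2(d[1],d[0])).round(1)
print('tip',a(p[5]-cen),a(p[5]-p[4]),a(p[5]-p[6]),'zero',a(p[7]-cen),a(p[7]-p[8]),a(p[9]-cen))
q=measure(c,o)-cen;r=np.hypot(*q.T);t=np.degrees(np.arctan2(q[:,1],q[:,0]))
m=(r>7)&(r<20)&(abs(t-138)<12);print('needle px',a(q[m].mean(0)),m.sum());f=cv2.fitLine(q[m].astype(np.float32),2,0,.01,.01).ravel();print(f)
m=(r>5)&(r<14)&(abs((t+42+180)%360-180)<25);print('tail',a(q[m].mean(0)),m.sum())
for lo,hi in((15,24),(27,34)):
    m=(r>lo)&(r<hi)&(abs((t+168+180)%360-180)<15);print('wedge/mark',a(q[m].mean(0)),m.sum())
shift(C0+.004*N)
E
```

```text
[[2.2, 23.8], [-1.3, -24.0], [-21.6, 8.8], [23.6, -9.6], [0.0, -0.7], [-17.0, 16.4], [8.1, -8.0], [-23.8, -6.3], [-17.3, -4.9], [-28.6, -8.6]]
cen [ 0.71248004 -0.26551161]
tip 136.7 134.7 135.7 zero -166.1 -167.7 -164.1
needle px 137.9 255
[  0.7125011   -0.70167094 -10.134916     9.149141  ]
tail -49.6 375
wedge/mark -165.7 501
wedge/mark -166.3 382
pos [0.6142 0.1566 0.1859] shift [-0.003 -0.015  0.75 ] turn [-0.0001  0.     -0.0006] q [ 25.   4. -49. 112.  21.  42. -37.]
```

jog_arm --motion '[[[0,-0.015,0.2,0,0,0,0],[0,-0.015,0.4,0,0,0,0],[0,-0.015,0.6,0,0,0,0],[0,-0.015,0.75,0,0,0,0],[0,-0.015,0.75,0,0,0,0]]]'

```text
time_s: 13.15
tool_pos: [0.6467, 0.1562, 0.1165]
tool_rot: [153.2, -0.1, 89.0]
force: [0.2, -0.2, 0.8]
grip_width: 0.0868
grasp_force: 0.0
```

jog_arm --motion '[[[0,0,0,0,0,0,1],[0,0,0,0,0,0,1],[0,0,0,0,0,0,1],[0,0,0,0,0,0,1],[0,0,0,0,0,0,1]]]' --grip_force 15

```text
time_s: 13.65
tool_pos: [0.6463, 0.1562, 0.1187]
tool_rot: [153.0, 0.0, 89.0]
force: [-4.7, -1.6, 3.7]
grip_width: 0.0615
grasp_force: 15.0
```

jog_arm --motion '[[[0,0,0,0,0,0.03,1],[0,0,0,0,0,0.07,1],[0,0,0,0,0,0.11,1],[0,0,0,0,0,0.15,1],[0,0,0,0,0,0.18,1]]]'

```text
time_s: 14.15
tool_pos: [0.6469, 0.156, 0.119]
tool_rot: [156.7, -14.1, 59.3]
force: [-2.2, -1.1, 3.0]
grip_width: 0.0613
grasp_force: 15.0
```

jog_arm --motion '[[[0,0,0,0,0,0.03,1],[0,0,0,0,0,0.07,1],[0,0,0,0,0,0.11,1],[0,0,0,0,0,0.148,1],[0,0,0,0,0,0.148,1]]]'

```text
time_s: 14.65
tool_pos: [0.6472, 0.1557, 0.1192]
tool_rot: [165.2, -22.9, 33.0]
force: [-1.6, -1.8, 2.8]
grip_width: 0.0614
grasp_force: 15.0
```

jog_arm --motion '[[[0,0,0,0,0,0,0],[0,0,0,0,0,0,0],[0,0,0,0,0,0,0],[0,0,0,0,0,0,0],[0,0,0,0,0,0,0]]]'

```text
time_s: 15.15
tool_pos: [0.6469, 0.1564, 0.1184]
tool_rot: [165.3, -22.9, 33.0]
force: [-0.7, -0.6, -0.3]
grip_width: 0.0856
grasp_force: 0.0
```

jog_arm --motion '[[[0,0,-0.15,0,0,0,0],[0,0,-0.3,0,0,-0.04,0],[0,0,-0.3,0,0,-0.08,0],[0,0,-0.3,0,0,-0.12,0],[0,0,-0.3,0,0,-0.16,0]]]'

```text
time_s: 15.65
tool_pos: [0.6334, 0.1566, 0.1456]
tool_rot: [156.1, -13.1, 61.9]
force: [-0.3, 0.7, -0.2]
grip_width: 0.0871
grasp_force: 0.0
```

jog_arm --motion '[[[0,0,-0.15,0,0,-0.04,0],[0,0,-0.3,0,0,-0.08,0],[0,0,-0.45,0,0,-0.12,0],[0,0,-0.45,0,0,-0.168,0],[0,0,-0.45,0,0,-0.168,0]]]'

```text
time_s: 16.15
tool_pos: [0.613, 0.1569, 0.186]
tool_rot: [152.9, 0.0, 89.1]
force: [-0.9, 0.3, -0.2]
grip_width: 0.0869
grasp_force: 0.0
```

Run:
```python
from h import *
c=cam('wrist');c=cam('wrist');pickle.dump(c,open('w4.pkl','wb'))
o=proj(c,C0)[0].round().astype(int);print(o)
save(c,'w4c.png',(o[0]-52,o[1]-50,o[0]+53,o[1]+46),6)
```

```text
[280 222]
```

View pics/w4c.png

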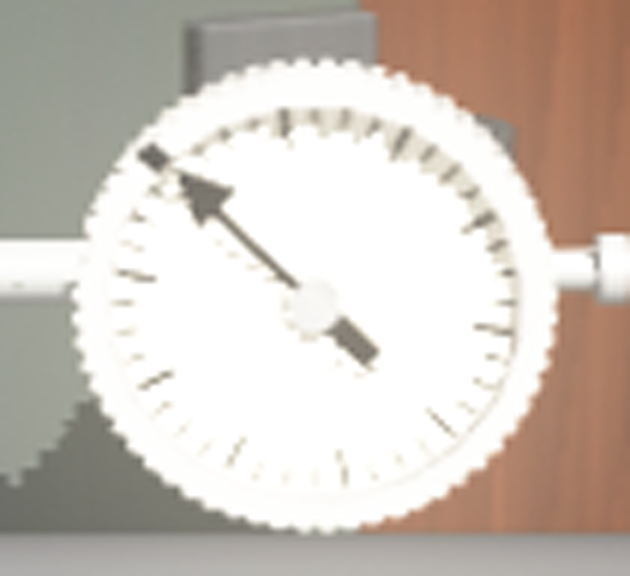

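The wedge now sits at the needle tip (crop ~(195,190)), with the rim mark at (155,157). Checking the residual by the tick directions, and checking the clamp and bystanders from above.

Run:
```python
from h import *
c=pickle.load(open('w4.pkl','rb'));o=proj(c,C0)[0]
px=lambda a:np.array(a)/6+o.round()-[52.4,50.4]
def pl(a):
    I=plane(c,px(a),C0-.002*N,N)-C0;return np.c_[I@UP,I@LEFT]*1e3
a=lambda d:np.degrees(np.arctan2(d[1],d[0]))
p=pl([(285,123),(341,468),(136,275),(493,328),(155,380),(480,222),(237,453),(402,142)])
for i in range(0,8,2):
    t=a(p[i]-p[i+1]);print('zero via ticks',[round((t+9*k)%360,1) for k in range(-40,40) if abs((t+9*k)%360-135.5)<5][:1])
s=pl([(180,176),(312,305),(372,357),(155,157)]);cen=p.mean(0)
print('tip-tail',a(s[0]-s[2]),'tip-cen',a(s[0]-cen),'mark-cen',a(s[3]-cen))
q=measure(c,o);d=q-cen;r=np.hypot(*d.T);t=np.degrees(np.arctan2(d[:,1],d[:,0]))
m=(r>5)&(r<14)&(abs(t-136)<15);f=cv2.fitLine(q[m].astype(np.float32),2,0,.01,.01).ravel();print('needle',a(f[:2]*np.sign(f[1])),m.sum())
m=(r>27.5)&(r<34)&(abs(t-136)<12);print('mark',a(d[m].mean(0)),m.sum())
A=pickle.load(open('top.pkl','rb'));B=cam('top');print('scale0')
save(B,'top3.png',(180,80,345,230),4.5)
```

```text
zero via ticks [np.float64(134.7)]
zero via ticks [np.float64(135.1)]
zero via ticks [np.float64(134.8)]
zero via ticks [np.float64(135.0)]
tip-tail 135.33094120388762 tip-cen 135.94109329472838 mark-cen 136.74084815004585
needle 134.89812 159
mark 136.4821556317221 608
scale0
```

View pics/top3.png

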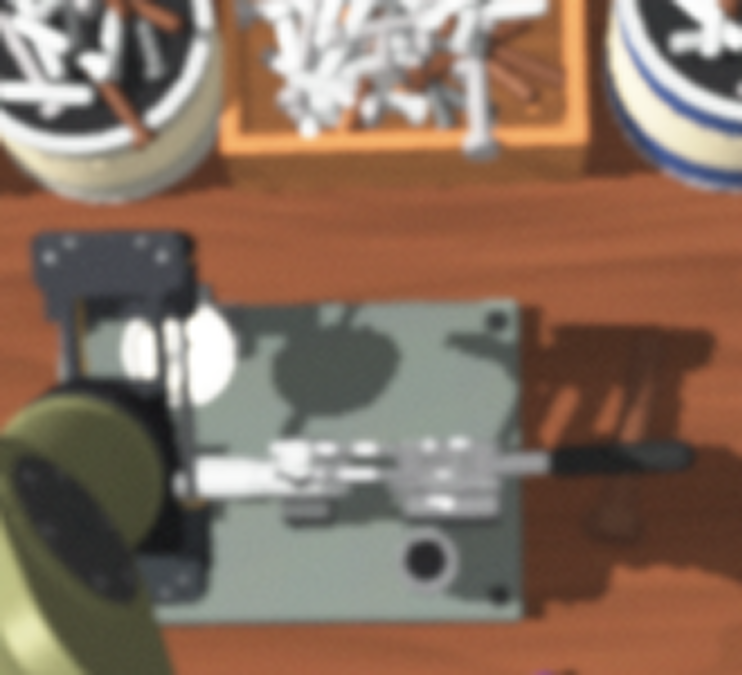

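The lever lies over at home (grip at (620,458) in the crop) and the socket is in its place. A last check of the lever's rise from depth, then I'll hand in.

Run:
```python
from h import *
c=cam('top');v,u=np.nonzero(np.ones((420,560)));P=pts(c,np.c_[u,v]);C=c['p'][v,u].astype(int)
m=(abs(P[:,0]-.58)<.004)&(P[:,1]<-.07)&(P[:,1]>-.145)&(P[:,2]>.08)
f=np.polyfit(P[m,1],P[m,2],1);print(m.sum(),'rise deg',-np.degrees(np.arctan(f[0])),'axis z at 90mm ~',np.polyval(f,-.112)-.0095)
o=env.get_obs();print(o['time_s'],o['force'],o['grasp_force'])
```

```text
90 rise deg 11.046901926828578 axis z at 90mm ~ 0.10773633248913968
16.35 [ 0.32820693 -0.08720817 -0.03658023] 0.0
```

```bash
python3 -c "
from cell import env
print(env.sign_off())"
```

```text
the job is handed in; nothing more can be done
None
```

I swung the clamp lever home and set the bezel's zero mark within about 1–1.5° of the pointer tip, then let go and handed the job in at about 16 s. The last check put the lever at 11° rise, with its grip point 108 mm up. I did not check every bystander for movement.

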